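# Click the welding current lever to its third notch

### The arm

A 7-joint arm with a two-finger parallel gripper is mounted at the origin on the work surface. World frame = base frame: x ahead of the robot, y to its left, z up, the work surface at z = 0. Lengths are in mm, angles in rad, forces in N, time in s.
With the tool pointing down it reaches from about 425 to 875 mm from the base axis. Payload 4.7 kg.
Tool frame: the origin (TCP) lies at the very end of the fingers, on their centre line; the grasp point (between the pads) lies 19 mm behind it; z points along the fingers, y is the direction in which the jaws open and shut (so a half turn about z gives the same grasp; the last joint's range is limited). The gripper opens to 85 mm and grips with 20 to 120 N. Pads are 22 mm wide; open, the fingers measure 114 mm over their backs; the gripper's body (76 mm by 85 mm) begins 54 mm behind the grasp point. The pads swing forward as they close: fully open they stand 13 mm farther back than shut.
Start: joints at [1.142, 0.321, -0.07, 1.45, 0.023, 1.371, -0.057], TCP at [278.49, -587.343, 201.949] pointing down, gripper open.
Joint ranges: [-2.86, 2.86], [-0.3, 2.09], [-1.38, 1.24], [0.06, 2.45], [-1.56, 4.7], [0.09, 2.05], [-2.69, 2.69]. Speed limits (rad/s): [2.57, 2.57, 3.14, 3.14, 3.14, 3.14, 3.14].

### API

Orientations are given as [roll, pitch, yaw] about the fixed x, y, z axes, in that order (R = Rz(yaw) Ry(pitch) Rx(roll)).
In Python, from station import manip gives the robot as it stands.
- The arm moves only by the tool arm_command, never from a script. Its argument "targets" is a list that holds one entry, the list of rows, each a list of 7 numbers: the finger opening in mm, from 0 to 85.4, then the shift along the tool's x, y, z in mm, then the turn, a rotation vector about the tool's x, y, z in degrees. In form: [[[fingers, tx, ty, tz, ax, ay, az], ...]]. A call has 1 to 12 rows; each row shifts and turns the commanded pose from where the row before left it, along the tool's axes as they then stand; what a row does not reach is not made up. A row lasts 1/8 s, in which the tool goes at most 62.5 mm and 10.7 degrees, less where a joint would pass 70% of its speed; a pose out of reach is approached as far as the arm can. A call is refused whole if a number of a shift passes 62.5 or a number of a turn 10.7, either way. A call with a gripper value outside its range is refused whole. The fingers move at their own pace and stop on an object; "squeeze" is the grip in N (left out, the last holds). Time passes only in rows, so rows that do not move let the fingers close. It gives the time, the measured TCP pose, the force and the opening at its end, in the units of the state.
- manip.read_state(): the state, without advancing time (a new reading comes with each control period).
- manip.camera(name): name is "scene" or "side" or "wrist"; returns (picture, depth): 480x640x3 uint8, red, green, blue; 480x640 float32, mm along the optical axis (not along the pixel's ray), 0 where there is no reading.
- manip.camera_params(name): a dict with "fx", "fy", "cx", "cy" (pixels), "rvec" (rotation vector, rad) and "tvec" (3), from world to camera coordinates, as OpenCV has them. Camera axes: x right, y down, z forward; pixel columns grow to the right and rows downward; lengths in mm; the calibration is good to about 2 mm. A picture is of the moment at which its call begins: read the wrist's pose just before it. camera_params takes no time and is no camera call; for the wrist camera it gives the pose at the moment of the call.
- manip.hand_in(): hands the job in, once; it reports no verdict.
Trained networks look in the newest picture that a camera, given by its name, has taken for a name from the list of things; names that differ only in an ending like _2 or _b are one class to them, and where a whole thing is asked for, a point or a joint stands for the part that bears it (a point fixed in the world has none). Each returns a list of dicts, best first, with "conf" (0 to 1); they miss things now and then, are a little off and sometimes report something else, mostly with a low value. They report only what shows in the picture. A call takes as long as a camera call.
- manip.recognise(camera, target): "point" ([row, column] in pixels, amid what is visible of it).
The state is a dict: "time_s": time; "joints": joint angles; "qvel": joint speeds; "effort": joint torques, N m; "tcp_pos": TCP position; "tcp_rot": TCP orientation; "ft_force": force on the tool from outside, world axes, zero at the start; "moment": the same for the moment, N m; "grip_width": finger opening in mm.
Only numpy, scipy, OpenCV 4.12 (cv2) and the standard library are available. Lean on these libraries where they do the work, as an engineer would, in place of code of your own. Each camera call takes 0.05 s, during which the arm holds its last target. There are 200 camera calls.

### The job

Set the green welding control box to step three: with the fingertips, and without gripping it, push the red lever from its parked end along the slot, feeling it click from notch to notch, and leave it sitting in the third notch, never going past it. Then press the yellow button fully down and let it come back up. Leave the tin, the copper pipe collar and the hammer where they are.

Things in the scene. Friction and masses are not known exactly. Their poses are not given: they have to be found in the camera images.
- box: mint-green control box fixed on the bench, 160 mm (its x) by 300 mm (its y) by 80 mm high, flat on top. Origin at the centre of its underside; z up. The lever's slot runs along the box's +y on its top, at x = -20 mm; five white bars, growing longer, stand beside the five notches, on the slot's +x side. The box's yaw varies by up to about 40 degrees either way
- lever_top (a point): centre of the top of the red lever: an upright paddle 14 mm thick along the slot (box y), 32 mm wide across it (box x), standing 47 mm above the box top (top at 127 mm over the bench). Its -y face is the one to push
- lever (a joint): travel of the lever along box +y, m; 0 = stop at the parked (-y) end, y = -85 mm in the box frame. It starts at 0 to 0.028 and slides almost freely to 0.030. Notches 1 to 5: 0.050, 0.070, 0.090, 0.110, 0.130; crests 10 mm before each. Climbing to a crest takes about 5 N at the start of the climb, falling to 0 at the crest; then the lever springs on into the notch by itself and stays centred
- notch3 (a point): centre of the third notch in the slot, on the box top: where the lever's middle must end; 5 mm to +y of the box's centre line, x = -20 mm. It is beside the third white bar
- button (a joint): travel of the yellow button, m: 0 = up, 0.006 = fully down (about 5 N); springs back when released
- button_top (a point): centre of the top of the yellow button, 32 mm across, in a black housing on the box top, at x = -20 mm, y = +105 mm in the box frame, beyond the far end of the slot; pressed straight down
- tin: bystander: closed aluminium tin, 66 mm across, 105 mm tall, standing on the bench off the box's -y end; origin at the centre of its underside
- collar: bystander: copper pipe collar (ring) 54 mm across, 50 mm tall, standing on the bench off the box's +y end; origin at the centre of its underside
- hammer: bystander: hammer, 235 mm long with a head 90 mm wide, 26 mm high, lying on the bench along the +x side of the box, roughly parallel to the slot; origin near its middle

How it is judged:
By the outcome, as a careful person would: the job done as asked, in the order asked, and still so for the second after the job is handed in, with the robot touching nothing.
It also fails if it takes over 51 s, if anything falls off the work surface, if the arm or the gripper's body presses on something with over 40 N, if the wrist force passes 120 N, or if a joint passes its speed limit or range.

## Working session

There is one attempt and no reset: what is moved stays moved. The work goes in short steps, Python scripts to look and compute and a tool call to move; the robot and the scene stay as the last step left them, time stands still between calls to the robot, and variables do not carry over. Pictures are saved under pics/ and viewed, about 8 in all and at most 12, crops included, and the job is handed in when it is done.

Besides the shell and the picture viewer there is one more tool, called after ">>>" by a JSON object that holds its "op" and its "data", one argument or row to a line. arm_command: Moves the arm, as the interface text tells. Its arguments: {"type":"object","properties":{"targets":{"type":"array"},"squeeze":{"type":"number"}},"required":["targets"]}

```bash
mkdir -p pics
cat > h.py <<'E'
from station import manip
import numpy as np, cv2
def w2c(n):
    p=manip.camera_params(n); R=cv2.Rodrigues(np.array(p["rvec"],float))[0]; return p,R,np.array(p["tvec"],float).ravel()
def cloud(n,d):
    p,R,t=w2c(n); v,u=np.mgrid[0:480,0:640]
    c=np.stack([(u-p["cx"])/p["fx"]*d,(v-p["cy"])/p["fy"]*d,d],-1)
    return (c-t)@R   # R^T(c-t)
def proj(n,P):
    p,R,t=w2c(n); c=np.atleast_2d(P)@R.T+t
    return np.stack([c[:,0]/c[:,2]*p["fx"]+p["cx"],c[:,1]/c[:,2]*p["fy"]+p["cy"]],-1)
def save(n,im): cv2.imwrite("pics/"+n,im[:,:,::-1])
E
python3 - <<'E'
from h import *
for n in ["scene","side"]:
    im,d=manip.camera(n); save(n+"0.png",im); X=cloud(n,d); np.savez(n+"0.npz",im=im,d=d,X=X)
    for t in ["lever_top","button_top","box","tin","collar","hammer"]:
        r=manip.recognise(n,t)[:1]
        for q in r:
            a,b=map(int,np.round(q["point"])); print(n,t,(a,b),round(q["conf"],2),X[a,b].round(1))
    hsv=cv2.cvtColor(im,cv2.COLOR_RGB2HSV); ok=(d>0)
    g=ok&(abs(X[...,2]-80)<5)&(abs(hsv[...,0].astype(int)-75)<25)&(hsv[...,1]>30)
    pts=X[g][:,:2].astype(np.float32); print(len(pts))
    if len(pts)>50: print(cv2.minAreaRect(pts))
    for nm,lo,hi in [("red",170,8),("yel",22,34)]:
        H=hsv[...,0]; m=((H>=lo)|(H<=hi)) if lo>hi else ((H>=lo)&(H<=hi))
        m=m&ok&(hsv[...,1]>130)&(hsv[...,2]>80)&(X[...,2]>82)&(X[...,2]<140)
        P=X[m]; print(nm,len(P), P.mean(0).round(1) if len(P) else "", P.min(0).round(), P.max(0).round())
s=manip.read_state(); print(s)
E
```

```text
scene lever_top (214, 292) 0.7 [609.1  14.8 127.2]
scene button_top (229, 393) 0.68 [538.2 171.8 102.2]
scene box (248, 334) 0.75 [608.7  96.   80.1]
scene tin (246, 188) 0.75 [ 736.1 -111.9  105.7]
scene collar (270, 470) 0.72 [486.7 322.5   1.1]
scene hammer (341, 335) 0.76 [736.1 167.4  25.4]
9079
((363.6060485839844, 14.865005493164062), (647.5674438476562, 304.60748291015625), 16.870712280273438)
red 240 [602.2   5.5 116.9] [579.  -9.  82.] [613.  15. 130.]
yel 249 [530.4 170.9 101.4] [508. 154.  91.] [544. 187. 106.]
side lever_top (225, 314) 0.7 [591.4   4.9 106.2]
side button_top (283, 311) 0.7 [524.3 172.8 103.2]
side box (276, 298) 0.6 [566.5 142.7  80.3]
side tin (192, 288) 0.61 [ 710.1 -108.    92.9]
side collar (368, 290) 0.76 [493.5 334.2  51.1]
side hammer (297, 227) 0.94 [701.2 207.5  25.8]
4226
((336.1744384765625, 4.3620452880859375), (704.8795166015625, 302.3560791015625), 16.542566299438477)
red 99 [597.6   5.1 118. ] [581. -10.  84.] [613.  15. 131.]
yel 192 [528.7 173.3 101.4] [514. 134.  82.] [553. 187. 107.]
{'time_s': 0.7, 'joints': array([ 1.14208394,  0.32096024, -0.07009157,  1.45043653,  0.02260689,
        1.37082716, -0.05690579]), 'qvel': array([-0.00136736, -0.00025806,  0.00072406,  0.00127774, -0.00066962,
       -0.00017457,  0.00012741]), 'effort': array([ 8.00256639e-04, -4.93239570e+01, -3.80865075e-01, -3.14513147e+01,
        1.34190856e-02,  1.18252741e-03, -1.69498668e-05]), 'tcp_pos': array([ 278.50206252, -587.36192337,  202.00622112]), 'tcp_rot': array([3.14143601e+00, 5.21429785e-05, 4.42817566e-01]), 'ft_force': array([ 0.45809497, -0.51785629,  0.10190452]), 'moment': array([ 0.00401128, -0.01294824, -0.03064443]), 'grip_width': 85.28754264875546}
```

```bash
python3 -c "
import cv2,numpy as np
a=cv2.imread('pics/scene0.png');b=cv2.imread('pics/side0.png')
cv2.imwrite('pics/both.png',cv2.resize(np.vstack([a,b]),(450,600)) if 0 else cv2.resize(np.hstack([a,b]),(800,300)))"
```

```text
(no output)
```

View pics/scene0.png

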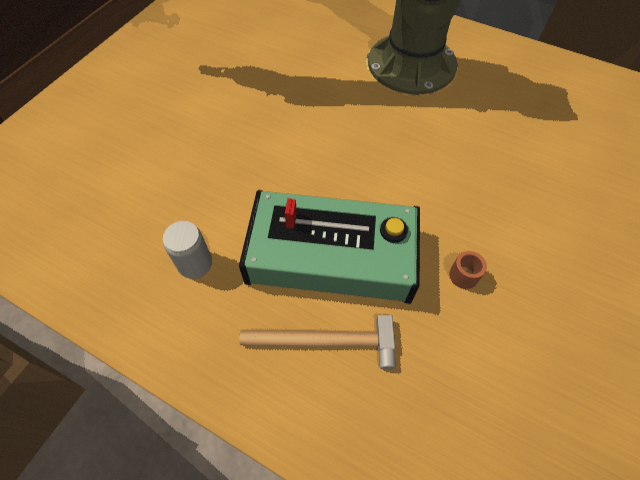

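The scene camera shows the mint box in the middle, with the lever at (row 214, col 292) near the parked end and the bars and button (229, 393) to the right. The tin is at the left, the collar at the right and the hammer in front. Next I fit the box pose.

Run:
```python
from h import *
from scipy.optimize import minimize
for n in ["scene","side"]:
    z=np.load(n+"0.npz"); im,d,X=z["im"],z["d"],z["X"]
    g=(d>0)&(abs(X[...,2]-80)<4)&(np.hypot(X[...,0]-580,X[...,1]-85)<200)
    lab,st=cv2.connectedComponentsWithStats(g.astype(np.uint8))[1:3]
    k=1+np.argmax(st[1:,4]); m=lab==k
    P=X[m][:,:2].astype(np.float32); r=cv2.minAreaRect(P); print(n,len(P),r, X[m][:,2].mean())
    hsv=cv2.cvtColor(im,cv2.COLOR_RGB2HSV); H=hsv[...,0]
    th=np.radians(23.4)
    c=np.array(r[0]); L=max(r[1]); 
    ang=r[2] if r[1][0]<r[1][1] else r[2]-90
    print("yaw",ang); th=np.radians(ang); ex=np.array([np.cos(th),np.sin(th)]); ey=np.array([-np.sin(th),np.cos(th)])
    for nm,mm,zl in [("red",((H>170)|(H<8)),124),("yel",(H>=20)&(H<=34),98)]:
        q=mm&(d>0)&(hsv[...,1]>130)&(X[...,2]>zl)&(X[...,2]<134)&(np.hypot(X[...,0]-580,X[...,1]-85)<200)
        Q=X[q]; B=np.stack([(Q[:,:2]-c)@ex,(Q[:,:2]-c)@ey],1)
        print(nm,len(Q),np.median(Q,0).round(1),"box med",np.median(B,0).round(1),np.percentile(B,[3,97],0).round(1).tolist())
```

```text
scene 12784 ((586.947998046875, 81.22882080078125), (163.00564575195312, 303.88592529296875), 21.939767837524414) 80.43786353738308
yaw 21.939767837524414
red 126 [597.3   2.8 126.3] box med [-20.  -76.6] [[-34.9, -82.7], [-5.1, -69.5]]
yel 234 [529.8 171.3 102. ] box med [-19.2 105. ] [[-33.7, 91.2], [-6.1, 117.6]]
side 6220 ((588.1046142578125, 80.48274230957031), (162.34039306640625, 308.7349853515625), 21.83738136291504) 81.4851233905664
yaw 21.83738136291504
red 60 [596.    2.6 128.1] box med [-20.9 -76.5] [[-35.9, -82.0], [-5.5, -68.0]]
yel 164 [529.1 173.3 103.2] box med [-19.9 108.9] [[-34.3, 93.7], [-7.1, 120.4]]
```

Box centre is about (587, 81) with yaw 21.9° and the lever at about 8 mm travel. I'll move over the spot behind the lever with the fingers closed.

>>> {"op": "arm_command", "data": {
  "targets": [
    [[0,0,0,0,0,0,3.5],[0,42,-31,0,0,0,0],[0,42,-31,0,0,0,0],[0,42,-31,0,0,0,0],[0,42,-31,0,0,0,0],[0,42,-31,0,0,0,0],[0,42,-31,0,0,0,0],[0,42,-31,0,0,0,0],[0,42,-31,0,0,0,0],[0,42,-31,0,0,0,0],[0,42,-31,0,0,0,0],[0,42,-31,0,0,0,0]]
  ]
}}

```text
time_s: 2.2
tcp_pos: [581.0, -97.5, 202.2]
tcp_rot: [3.141, -0.0, 0.381]
ft_force: [1.0, -0.7, 0.2]
grip_width: -0.2
```

>>> {"op": "arm_command", "data": {
  "targets": [
    [[0,26,-19,0,0,0,0],[0,26,-19,0,0,0,0],[0,0,0,30,0,0,0],[0,0,0,30,0,0,0],[0,0,0,0,0,0,0],[0,0,0,0,0,0,0]]
  ]
}}

```text
time_s: 2.95
tcp_pos: [615.0, -44.2, 143.2]
tcp_rot: [3.141, -0.001, 0.381]
ft_force: [0.1, 0.9, 0.6]
grip_width: 0.0
```

```bash
cat > b.py <<'E'
from h import *
c=np.array([587.3,81]);th=np.radians(21.9); ex=np.array([np.cos(th),np.sin(th)]); ey=np.array([-np.sin(th),np.cos(th)])
def tb():
    s=manip.read_state(); p=s["tcp_pos"]; f=s["ft_force"]
    print("t",round(s["time_s"],2),"box xy",((p[:2]-c)@ex).round(1),((p[:2]-c)@ey).round(1),"z",p[2].round(1),"F x,y,z",(f[:2]@ex).round(2),(f[:2]@ey).round(2),f[2].round(2))
E
python3 - <<'E'
from b import *
tb(); im,d=manip.camera("wrist"); save("w1.png",im); print(proj("wrist",[[597,2.7,127]]), manip.recognise("wrist","lever_top")[:1])
a=manip.camera("scene")[0]; save("s1.png",cv2.resize(a[130:310,200:440],(800,600)))
E
```

```text
t 2.95 box xy -21.0 -126.5 z 143.2 F x,y,z 0.39 0.81 0.57
[[239.59248361 261.60271146]] [{'point': [251.5, 249.0], 'conf': 0.76}]
```

View pics/s1.png

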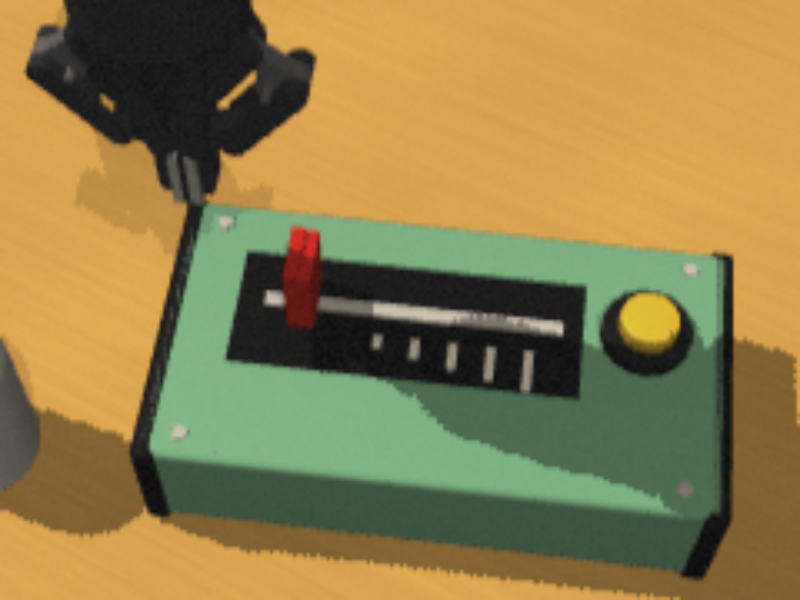

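View pics/w1.png

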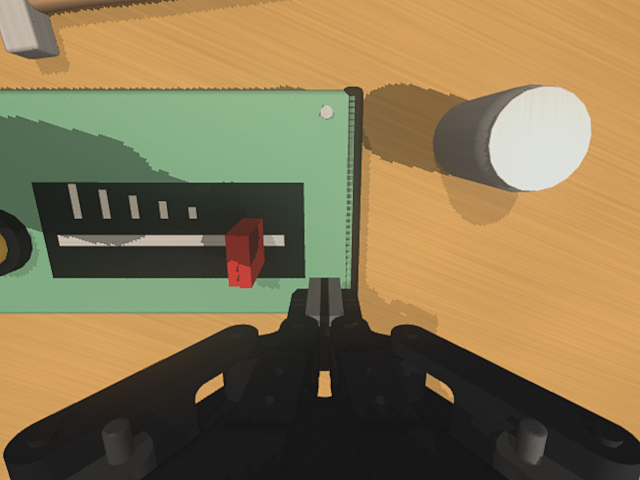

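The fingertips are in line with the slot behind the lever, at pixel (300, 325) in the wrist view, with the lever at (250, 245). I'll descend and approach.

>>> {"op": "arm_command", "data": {
  "targets": [
    [[0,0,0,24,0,0,0],[0,0,0,24,0,0,0],[0,1,-8,0,0,0,0],[0,0,-8,0,0,0,0],[0,0,-8,0,0,0,0],[0,0,-8,0,0,0,0],[0,0,-8,0,0,0,0],[0,0,-8,0,0,0,0],[0,0,0,0,0,0,0]]
  ]
}}

```text
time_s: 4.22
tcp_pos: [597.0, 1.9, 94.0]
tcp_rot: [-3.141, 0.0, 0.383]
ft_force: [-0.5, -0.1, 0.2]
grip_width: -0.2
```

```bash
cat > look.py <<'E'
from b import *
import sys
tb()
for n in ["scene","side"]:
    im,d=manip.camera(n); X=cloud(n,d); hsv=cv2.cvtColor(im,cv2.COLOR_RGB2HSV); H=hsv[...,0]
    q=((H>170)|(H<8))&(d>0)&(hsv[...,1]>130)&(X[...,2]>(124 if n=="scene" else 125))&(X[...,2]<134)&(np.hypot(X[...,0]-580,X[...,1]-85)<170)
    Q=X[q][:,:2]-c
    if len(Q): B=Q@ey; print(n,len(Q),"lever y med",np.median(B).round(1),"mid",np.percentile(B,[3,97]).mean().round(1),"q mm",(np.median(B)+85).round(1))
    else: print(n,"no red")
    if len(sys.argv)>1 and n=="scene": save(sys.argv[1],cv2.resize(im[130:310,200:440],(800,600)))
E
python3 look.py
```

```text
t 4.22 box xy -20.5 -77.0 z 94.0 F x,y,z -0.52 0.11 0.17
scene 100 lever y med -61.4 mid -62.2 q mm 23.6
side 44 lever y med -61.7 mid -63.8 q mm 23.3
```

>>> {"op": "arm_command", "data": {
  "targets": [
    [[0,0,-2,0,0,0,0],[0,0,-2,0,0,0,0],[0,0,-2,0,0,0,0],[0,0,-2,0,0,0,0],[0,0,-2,0,0,0,0],[0,0,-2,0,0,0,0],[0,0,-2,0,0,0,0],[0,0,-2,0,0,0,0],[0,0,-2,0,0,0,0],[0,0,-1,0,0,0,0],[0,0,0,0,0,0,0]]
  ]
}}

```text
time_s: 5.7
tcp_pos: [589.9, 19.8, 93.9]
tcp_rot: [-3.14, 0.0, 0.383]
ft_force: [0.4, -0.4, 0.4]
grip_width: 0.1
```

```bash
python3 look.py
```

```text
t 5.7 box xy -20.4 -57.7 z 93.9 F x,y,z 0.19 -0.48 0.36
scene 110 lever y med -40.6 mid -40.9 q mm 44.4
side 49 lever y med -34.4 mid -35.8 q mm 50.6
```

```bash
python3 look.py
```

```text
t 5.8 box xy -20.5 -58.3 z 93.9 F x,y,z -0.48 0.0 0.11
scene 130 lever y med -34.9 mid -34.5 q mm 50.1
side 49 lever y med -35.7 mid -35.5 q mm 49.3
```

Notch 1 clicked at TCP y ≈ -58. On to notch 2, with its crest expected near -38.

>>> {"op": "arm_command", "data": {
  "targets": [
    [[0,0,-3,0,0,0,0],[0,0,-3,0,0,0,0],[0,0,-2,0,0,0,0],[0,0,-2,0,0,0,0],[0,0,-2,0,0,0,0],[0,0,-2,0,0,0,0],[0,0,-2,0,0,0,0],[0,0,-2,0,0,0,0],[0,0,-2,0,0,0,0],[0,0,-1,0,0,0,0],[0,0,0,0,0,0,0],[0,0,0,0,0,0,0]]
  ]
}}

```text
time_s: 7.4
tcp_pos: [582.2, 38.4, 93.9]
tcp_rot: [-3.141, 0.0, 0.382]
ft_force: [-0.1, -0.9, -0.4]
grip_width: -0.2
```

```bash
python3 look.py
```

```text
t 7.4 box xy -20.6 -37.6 z 93.9 F x,y,z -0.41 -0.76 -0.36
scene 125 lever y med -15.1 mid -14.5 q mm 69.9
side 57 lever y med -15.9 mid -16.0 q mm 69.1
```

Notch 2 clicked (q ≈ 70). Now notch 3, whose crest is near -18, stopping there.

>>> {"op": "arm_command", "data": {
  "targets": [
    [[0,0,-3,0,0,0,0],[0,0,-3,0,0,0,0],[0,0,-2,0,0,0,0],[0,0,-2,0,0,0,0],[0,0,-2,0,0,0,0],[0,0,-2,0,0,0,0],[0,0,-2,0,0,0,0],[0,0,-2,0,0,0,0],[0,0,-1,0,0,0,0],[0,0,-1,0,0,0,0],[0,0,0,0,0,0,0],[0,0,0,0,0,0,0]]
  ]
}}

```text
time_s: 9.0
tcp_pos: [574.8, 56.8, 93.8]
tcp_rot: [-3.141, 0.0, 0.382]
ft_force: [-0.4, 1.4, 1.0]
grip_width: 0.2
```

```bash
python3 look.py s2.png
```

```text
t 9.0 box xy -20.6 -17.8 z 93.8 F x,y,z 0.13 1.5 1.01
scene 128 lever y med 5.0 mid 5.4 q mm 90.0
side 62 lever y med 5.2 mid 4.4 q mm 90.2
```

View pics/s2.png

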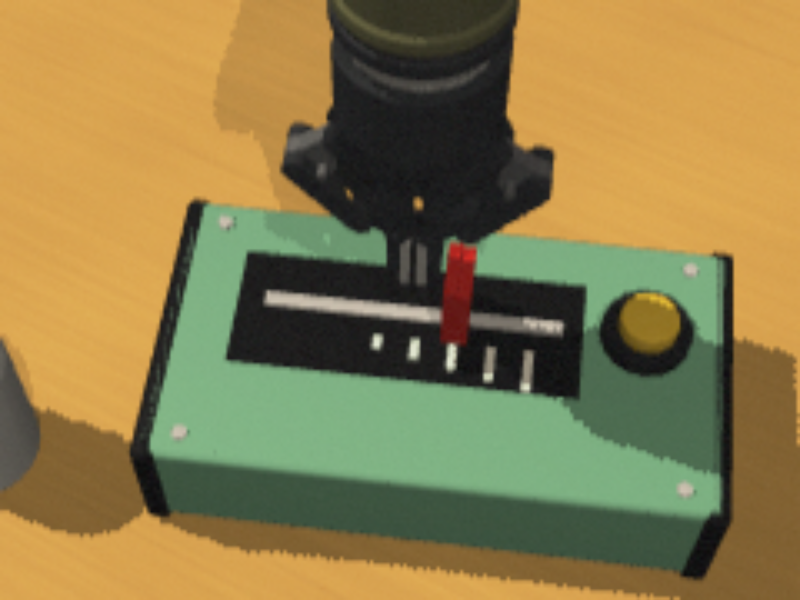

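The lever (pixel (290, 458) in the crop) stands beside the third bar, q ≈ 90. I'll back off, rise and go over the button.

>>> {"op": "arm_command", "data": {
  "targets": [
    [[0,0,6,0,0,0,0],[0,0,0,-42,0,0,0],[0,0,0,-42,0,0,0],[0,0,-43,0,0,0,0],[0,0,-43,0,0,0,0],[0,0,-43,0,0,0,0],[0,0,0,0,0,0,0],[0,0,0,30,0,0,0],[0,0,0,30,0,0,0],[0,0,0,0,0,0,0],[0,0,0,0,0,0,0]]
  ]
}}

```text
time_s: 10.48
tcp_pos: [530.2, 170.1, 118.9]
tcp_rot: [3.141, -0.001, 0.381]
ft_force: [-0.5, 0.1, 0.5]
grip_width: -0.0
```

```bash
python3 look.py
```

```text
t 10.47 box xy -19.8 104.0 z 118.9 F x,y,z -0.49 0.25 0.48
scene 131 lever y med 5.3 mid 5.4 q mm 90.3
side 11 lever y med 5.5 mid 4.1 q mm 90.5
```

>>> {"op": "arm_command", "data": {
  "targets": [
    [[0,0,-1,8,0,0,0],[0,0,0,6,0,0,0],[0,0,0,2,0,0,0],[0,0,0,2,0,0,0],[0,0,0,1,0,0,0],[0,0,0,0,0,0,0]]
  ]
}}

```text
time_s: 11.32
tcp_pos: [528.8, 171.5, 98.9]
tcp_rot: [3.142, 0.0, 0.382]
ft_force: [-0.2, 0.3, -0.7]
grip_width: 0.0
```

>>> {"op": "arm_command", "data": {
  "targets": [
    [[0,0,0,1,0,0,0],[0,0,0,1,0,0,0],[0,0,0,0,0,0,0]]
  ]
}}

```text
time_s: 11.7
tcp_pos: [528.7, 171.5, 96.8]
tcp_rot: [3.142, 0.0, 0.382]
ft_force: [-0.5, -0.3, 0.7]
grip_width: -0.0
```

>>> {"op": "arm_command", "data": {
  "targets": [
    [[0,0,0,1,0,0,0],[0,0,0,1,0,0,0],[0,0,0,0,0,0,0]]
  ]
}}

```text
time_s: 12.08
tcp_pos: [528.7, 171.5, 94.8]
tcp_rot: [3.142, 0.0, 0.382]
ft_force: [0.3, -0.6, -0.2]
grip_width: 0.1
```

Run:
```python
from b import *
tb()
a=manip.camera("side")[0]; save("d1.png",cv2.resize(a[200:350,220:420],(800,600)))
```

```text
t 12.07 box xy -20.6 105.8 z 94.8 F x,y,z 0.08 -0.67 -0.23
```

View pics/d1.png

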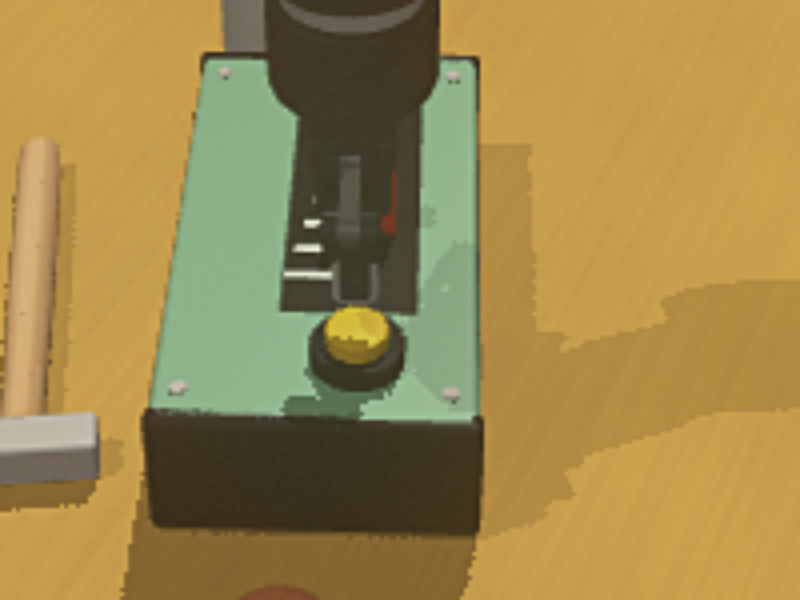

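The tip (crop pixel (300, 355)) appears to hover short of the button top (335, 355). I'll check the tip height from depth.

Run:
```python
from b import *
tb(); print("proj tcp/button",proj("side",[[528.7,171.5,94.8],[529.5,171.5,102]]).round(1).tolist())
im,d=manip.camera("side"); X=cloud("side",d)
for v in range(266,290): print(v,[ (X[v,u]-[587.3,81,0]).round(0).astype(int).tolist()+[im[v,u].tolist()] for u in (306,309,312)])
```

```text
t 12.12 box xy -20.6 105.8 z 94.8 F x,y,z 0.29 0.15 0.02
proj tcp/button [[309.2, 285.1], [308.8, 282.3]]
266 [[-58, 103, 155, [62, 61, 43]], [-63, 100, 154, [62, 59, 40]], [-66, 94, 150, [91, 88, 76]]]
267 [[-59, 105, 155, [60, 59, 40]], [-63, 100, 152, [60, 59, 39]], [-66, 93, 147, [74, 72, 57]]]
268 [[-60, 107, 153, [62, 60, 42]], [-65, 105, 154, [61, 59, 41]], [-66, 94, 145, [74, 70, 56]]]
269 [[-59, 104, 148, [59, 57, 39]], [-64, 103, 149, [60, 59, 40]], [-66, 93, 142, [73, 71, 56]]]
270 [[-59, 104, 146, [59, 58, 40]], [-64, 102, 146, [59, 58, 39]], [-66, 93, 139, [73, 71, 55]]]
271 [[-59, 105, 144, [61, 58, 41]], [-63, 101, 143, [62, 61, 44]], [-66, 92, 136, [74, 72, 56]]]
272 [[-58, 102, 139, [58, 56, 36]], [-63, 100, 139, [61, 58, 40]], [-66, 94, 135, [75, 73, 57]]]
273 [[-59, 106, 140, [60, 59, 40]], [-64, 102, 138, [61, 59, 41]], [-66, 93, 132, [73, 71, 54]]]
274 [[-58, 104, 136, [56, 55, 36]], [-63, 100, 134, [56, 56, 37]], [-67, 95, 131, [89, 86, 73]]]
275 [[-56, 99, 128, [92, 91, 84]], [-61, 96, 127, [91, 90, 83]], [-65, 91, 124, [91, 90, 82]]]
276 [[-37, 57, 82, [65, 59
[... 687 characters left out ...]
 103, [214, 192, 62]], [-60, 94, 103, [213, 195, 68]], [-65, 91, 103, [206, 177, 65]]]
284 [[-56, 99, 104, [222, 201, 65]], [-360, 753, 795, [220, 203, 71]], [-66, 94, 104, [215, 204, 74]]]
285 [[-57, 101, 103, [136, 109, 35]], [-360, 753, 795, [134, 109, 37]], [-66, 94, 101, [217, 209, 79]]]
286 [[-57, 103, 103, [151, 126, 42]], [-64, 103, 106, [148, 122, 41]], [-68, 98, 102, [204, 172, 53]]]
287 [[-59, 105, 103, [136, 112, 40]], [-63, 102, 102, [141, 117, 39]], [-69, 100, 102, [118, 97, 36]]]
288 [[-59, 106, 101, [130, 108, 41]], [-65, 106, 103, [126, 104, 37]], [-68, 99, 98, [119, 101, 38]]]
289 [[-59, 107, 99, [132, 108, 38]], [-64, 103, 98, [127, 105, 38]], [-68, 99, 95, [123, 99, 37]]]
```

The camera shows the real tip about 25 mm above the reported TCP, at z ≈ 124 against the button top at 103. The force reading agrees that nothing is touching. I'll go on down in small steps, watching the force.

>>> {"op": "arm_command", "data": {
  "targets": [
    [[0,0,0,3,0,0,0],[0,0,0,3,0,0,0],[0,0,0,3,0,0,0],[0,0,0,3,0,0,0],[0,0,0,2,0,0,0],[0,0,0,0,0,0,0]]
  ]
}}

```text
time_s: 12.92
tcp_pos: [528.7, 171.5, 80.7]
tcp_rot: [3.142, 0.0, 0.382]
ft_force: [-0.7, -1.0, 0.2]
grip_width: -0.5
```

```bash
cat > tip.py <<'E'
from b import *
tb(); im,d=manip.camera("side"); X=cloud("side",d); h=cv2.cvtColor(im,cv2.COLOR_RGB2HSV)
y=(h[...,0]>=18)&(h[...,0]<=34)&(h[...,1]>130); 
for v in range(270,286): print(v,X[v,307].round(0).tolist(),X[v,311].round(0).tolist(),im[v,309].tolist())
E
python3 tip.py
```

```text
t 12.93 box xy -20.6 105.8 z 80.7 F x,y,z -0.98 -0.67 0.23
270 [520.0, 201.0, 162.0] [513.0, 197.0, 161.0] [61, 59, 39]
271 [528.0, 183.0, 142.0] [520.0, 181.0, 143.0] [59, 57, 39]
272 [527.0, 184.0, 140.0] [522.0, 178.0, 137.0] [58, 57, 40]
273 [527.0, 184.0, 138.0] [521.0, 181.0, 137.0] [59, 58, 39]
274 [528.0, 183.0, 134.0] [520.0, 183.0, 137.0] [58, 57, 40]
275 [527.0, 184.0, 133.0] [520.0, 181.0, 133.0] [60, 59, 41]
276 [528.0, 184.0, 130.0] [521.0, 180.0, 129.0] [59, 57, 40]
277 [529.0, 181.0, 124.0] [520.0, 182.0, 128.0] [60, 59, 41]
278 [527.0, 184.0, 125.0] [519.0, 184.0, 128.0] [60, 58, 41]
279 [527.0, 184.0, 122.0] [521.0, 180.0, 121.0] [57, 55, 40]
280 [531.0, 177.0, 112.0] [522.0, 178.0, 117.0] [75, 74, 66]
281 [533.0, 171.0, 104.0] [526.0, 168.0, 104.0] [115, 99, 44]
282 [532.0, 173.0, 103.0] [526.0, 169.0, 102.0] [114, 95, 34]
283 [530.0, 178.0, 106.0] [525.0, 171.0, 102.0] [112, 94, 38]
284 [529.0, 180.0, 105.0] [523.0, 176.0, 104.0] [117, 98, 40]
285 [528.0, 182.0, 105.0] [522.0, 178.0, 104.0] [150, 125, 41]
```

>>> {"op": "arm_command", "data": {
  "targets": [
    [[0,0,0,2,0,0,0],[0,0,0,2,0,0,0],[0,0,0,1,0,0,0],[0,0,0,1,0,0,0],[0,0,0,0,0,0,0]]
  ]
}}

```text
time_s: 13.6
tcp_pos: [528.8, 171.5, 74.8]
tcp_rot: [3.142, 0.0, 0.382]
ft_force: [0.1, 0.4, -0.5]
grip_width: 0.0
```

>>> {"op": "arm_command", "data": {
  "targets": [
    [[0,0,0,1,0,0,0],[0,0,0,1,0,0,0],[0,0,0,0,0,0,0]]
  ]
}}

```text
time_s: 13.98
tcp_pos: [528.8, 171.5, 72.8]
tcp_rot: [3.142, 0.0, 0.382]
ft_force: [0.3, -0.7, -0.4]
grip_width: -0.3
```

>>> {"op": "arm_command", "data": {
  "targets": [
    [[0,0,0,1,0,0,0],[0,0,0,1,0,0,0],[0,0,0,0,0,0,0]]
  ]
}}

```text
time_s: 14.35
tcp_pos: [528.9, 171.5, 71.0]
tcp_rot: [3.141, -0.0, 0.382]
ft_force: [-0.3, -0.6, 1.9]
grip_width: 0.3
```

Contact now (1.9 N).

>>> {"op": "arm_command", "data": {
  "targets": [
    [[0,0,0,1,0,0,0],[0,0,0,1,0,0,0],[0,0,0,0,0,0,0]]
  ]
}}

```text
time_s: 14.72
tcp_pos: [528.9, 171.5, 68.9]
tcp_rot: [3.141, -0.0, 0.382]
ft_force: [-1.7, -1.1, 3.6]
grip_width: -0.3
```

>>> {"op": "arm_command", "data": {
  "targets": [
    [[0,0,0,1,0,0,0],[0,0,0,1,0,0,0],[0,0,0,0,0,0,0]]
  ]
}}

```text
time_s: 15.1
tcp_pos: [528.8, 171.5, 66.9]
tcp_rot: [3.141, -0.0, 0.382]
ft_force: [-0.7, -0.1, 3.7]
grip_width: 0.1
```

>>> {"op": "arm_command", "data": {
  "targets": [
    [[0,0,0,1,0,0,0],[0,0,0,0,0,0,0]]
  ]
}}

```text
time_s: 15.35
tcp_pos: [528.9, 171.5, 66.6]
tcp_rot: [3.141, 0.0, 0.382]
ft_force: [-2.8, -1.7, 9.5]
grip_width: 0.3
```

>>> {"op": "arm_command", "data": {
  "targets": [
    [[0,0,0,1,0,0,0],[0,0,0,0,0,0,0]]
  ]
}}

```text
time_s: 15.6
tcp_pos: [528.9, 171.5, 66.5]
tcp_rot: [3.141, 0.0, 0.382]
ft_force: [-5.9, -1.8, 14.1]
grip_width: 0.2
```

The button is on its hard stop: force jumped to 14 N with no further travel. I'll lift straight off and clear.

>>> {"op": "arm_command", "data": {
  "targets": [
    [[0,0,0,-5,0,0,0],[0,0,0,-10,0,0,0],[0,0,0,-30,0,0,0],[0,0,0,-50,0,0,0],[0,0,0,-50,0,0,0],[0,-30,0,0,0,0,0],[0,-30,0,0,0,0,0],[0,0,0,0,0,0,0],[0,0,0,0,0,0,0]]
  ]
}}

```text
time_s: 16.73
tcp_pos: [473.6, 149.2, 210.0]
tcp_rot: [3.141, -0.001, 0.382]
ft_force: [0.9, 0.0, -0.4]
grip_width: 0.2
```

```bash
python3 look.py s3.png
python3 - <<'E'
from b import *
for n in ["scene","side"]:
    im,d=manip.camera(n); X=cloud(n,d); h=cv2.cvtColor(im,cv2.COLOR_RGB2HSV)
    q=(h[...,0]>=20)&(h[...,0]<=34)&(h[...,1]>130)&(np.hypot(X[...,0]-530,X[...,1]-171)<12)&(X[...,2]>85); print(n,"button z",np.median(X[q][:,2]),q.sum())
    z=np.load(n+"0.npz"); 
    for t in ["tin","collar","hammer"]: print(n,t,[r["point"] for r in manip.recognise(n,t)[:1]])
E
```

```text
t 16.73 box xy -80.1 105.7 z 210.0 F x,y,z 0.83 -0.33 -0.44
scene 129 lever y med 5.1 mid 5.5 q mm 90.1
side 71 lever y med 3.8 mid 4.5 q mm 88.8
scene button z 102.48811165818614 136
scene tin [[247.5, 187.3]]
scene collar [[272.1, 469.7]]
scene hammer []
side button z 103.48256053109371 88
side tin [[192.8, 289.4]]
side collar [[368.4, 290.4]]
side hammer [[296.4, 227.6]]
```

View pics/s3.png

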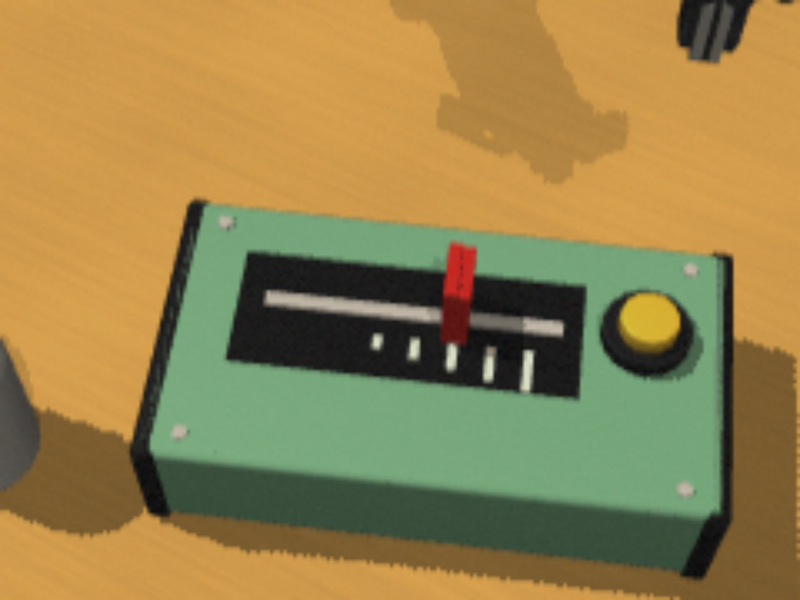

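The lever stands beside the third bar (crop pixel (295, 458)), the button is up, and the arm is clear, so I'm handing in.

```bash
python3 -c "
from station import manip
print(manip.hand_in())"
```

```text
the job is handed in; nothing more can be done
None
```

The control box is set to step three, and the yellow button was then pressed fully down and released. I handed the job in at about 17 s on the robot's clock.

- **Lever:** I pushed it with the closed fingertips, without gripping, through notches 1 and 2 (read at about 50 and 70 mm of travel) into notch 3. The last check read 90.1 mm (scene camera) and 88.8 mm (side camera) against a nominal 90, and the picture shows it beside the third bar.
- **Button:** I felt contact at 1.9 N and a hard stop at 9.5 N, then 14 N with no more travel. After I lifted off, its top read 102–103 mm, the same as at the start.
- **Tin, collar and hammer:** The tin and collar were found within about 2 pixels of their starting positions in both views, and the hammer in the side view. The scene-camera network missed the hammer in the last check. No moves went near any of them.
- **Disagreement:** With the fingers shut, the side camera and the contact force put the real fingertip about 25–30 mm higher than the reported tool position. I pressed the button by touch and camera instead. The fingers therefore met the lever higher up than I intended.

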